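# Hitch the hand-rest bridge over the wet panel

## Robot

A 6-joint arm with a two-finger parallel gripper is mounted at the origin on the work surface. World frame = base frame: x ahead of the robot, y to its left, z up, the work surface at z = 0. Lengths are in m, angles in rad, forces in N, time in s.
With the tool pointing down it reaches from about 0.375 to 0.9 m from the base axis. Payload 3.1 kg.
Tool frame: the origin (TCP) lies midway between the tips of the shut fingers; the grasp point (between the pads) lies 19 mm behind it (manip.grasp_offset is the distance from the TCP to the grasp point, in m); z points along the fingers, y is the line along which they close (so a half turn about z gives the same grasp; the last joint's range is limited). The gripper opens to 85 mm and grips with 20 to 120 N. Pads are 22 mm wide; open, the fingers measure 114 mm over their backs; the gripper's body (76 mm by 85 mm) begins 54 mm behind the grasp point. The pads swing forward as they close: fully open they stand 13 mm farther back than shut.
Start: joints at [-0.178, 0.527, 1.433, -0, 1.181, -0.178], TCP at [0.625, 0, 0.231] pointing down, gripper open.
Joint ranges: [-3.08, 3.08], [-0.75, 2.2], [0.22, 2.44], [-1.43, 4.57], [0, 2.65], [-2.85, 2.85]. Speed limits (rad/s): [2.79, 2.79, 3.14, 3.14, 3.14, 3.14].

## Interface

Orientations are given as a unit quaternion [x, y, z, w].
In Python, from station import sensors, cams, order, manip gives the robot as it stands.
- The arm moves only by the tool move_arm, never from a script. Its argument "targets" is a list of rows, each an object of numbers: "dx", "dy", "dz": the shift along the world's x, y, z normalised to -1 to 1, where 1 is 25 mm; "rx", "ry", "rz": the turn, a rotation vector about the world's x, y, z normalised to -1 to 1, where 1 is 30 degrees. A call has exactly 10 rows; each row shifts and turns the commanded pose from where the row before left it; what a row does not reach is not made up. A row lasts 1/8 s, in which the tool goes at most 62.5 mm and 10.7 degrees, less where a joint would pass 70% of its speed; a pose out of reach is approached as far as the arm can. A call with a number of a shift or a turn outside -1 to 1 is refused whole. A call with a gripper value outside its range is refused whole. "claw" is the opening in per cent of the stroke, from 0 (shut) to 100 (fully open), set as the call begins (left out, the last holds). The fingers move at their own pace and stop on an object; "newtons" is the grip in N (left out, the last holds). Time passes only in rows, so rows that do not move let the fingers close, or fill a call up. It gives the time, the measured TCP pose, the force, the opening and the grip force at its end, in the units of the state.
- sensors.sense(): the state, without advancing time (a new reading comes with each control period).
- cams.snapshot(name): name is "scene" or "side" or "wrist"; returns the picture (384x512x3 uint8, red, green, blue); there is no depth.
- cams.camera_model(name): a dict with "fx", "fy", "cx", "cy" (pixels), "extrinsics" (4x4, takes a point from world to camera coordinates). Camera axes: x right, y down, z forward; pixel columns grow to the right and rows downward; lengths in m; the calibration is good to about 2 mm. A picture is of the moment at which its call begins: read the wrist's pose just before it. camera_model takes no time and is no camera call; for the wrist camera it gives the pose at the moment of the call.
- order.sign_off(): hands the job in; it is judged then, once.
The state is a dict: "t": time; "q": joint angles; "qd": joint speeds; "tau": joint torques, N m; "tcp_pos": TCP position; "tool_rot": TCP orientation; "force": force on the tool from outside, world axes, zero at the start; "ft_torque": the same for the moment, N m; "finger_gap": opening from 0.0 (shut) to 1.0 (fully open); "gripper_force": force on a finger pad.
Only numpy, scipy, OpenCV 4.12 (cv2) and the standard library are available. Lean on these libraries where they do the work, as an engineer would, in place of code of your own. Each camera call takes 0.05 s, during which the arm holds its last target. There are 200 camera calls.

## Task

Fit the hand-rest bridge over the freshly painted panel: lower its socket onto the ball of the post so that the bar reaches across the panel with its foot standing on the bare table on the other side, push the socket firmly but without forcing it until it snaps fully home on the ball, and only then press the latch lever all the way down. Touch nothing to the wet panel and leave the other things on the table where they are.

Things in the scene. Friction and masses are not known exactly. Their poses are not given: they have to be found in the camera images.
- bridge: Hand-rest bridge, loose, about 0.45 kg: wooden bar with a round steel ball socket at one end and a foot at the other. Origin: centre of the ball's place in the socket; z up, the bar runs along -x. Socket 53 mm across, open rim 17 mm below the origin. Centre of mass x = -135 mm. Starts level, socket rim on the offcut, foot on the table. In use its origin is at the ball's centre, tilted up to 0.03 rad as the ball's height asks.
- grip (a point): Middle of the wooden bar, on the bridge at x = -150 mm, z = 9 mm: grip here across its width. The bar is 40 mm wide (y), 18 mm thick, from x = -60 to -310 mm, underside level with the bridge's origin. Steel side plates, 46 mm over their outsides, from x = -10 to -95 mm.
- crown: The flat steel cap that closes the top of the socket; origin at its centre, on its inner side (the roof).
- crown_top (a point): Centre of the flat top of the socket, 42 mm across, 20 mm above the bridge's origin: push down here. Two sprung nylon cheeks inside hold the ball out with the socket about 14 mm too high; passing them takes roughly 10 N (varies), they let go about 6 mm above home, then the socket drops onto a hard stop (its roof on the ball). Over 30 N is forcing it. Side clearance 1.5 mm.
- foot (a point): Middle of the underside of the bridge's wooden foot, on the bridge at x = -300 mm, z = -62 mm. The foot is 20 mm (x) by 60 mm (y).
- lever_end (a point): On the upper face of the latch lever's flat steel handle (20 mm wide, 80 mm long), 70 mm along it from its pivot, near its rubber end; it moves with the lever. The lever needs about 0.7 N m to move, 0.9 N m over the last few degrees (12 to 15 N at 60 mm from the pivot), then meets a hard stop; over 30 N is forcing it. It stays where it is left.
- handle: The lever's flat handle itself, turning with the lever; origin on the pivot.
- lever (a joint): Latch lever on top of the bridge, pivot along the bridge's y at x = -30 mm, z = 17 mm. 0 rad: raised, handle leaning towards -x, 46 degrees above the bar. It grows as pressed; 0.80 rad: fully down along the bar, upper face 28 mm above the bridge's origin. Its jaw swings under the ball: with the socket not home the jaw meets the ball and the lever stops short.
- post: Ball post, fixed: dark round base 110 mm across, 13 mm high, and a greased steel ball 30 mm across on a 14 mm threaded stud. The stud is screwed up or down and locked: the ball's centre is 53 to 71 mm above the table, different each time and not measured. Origin under the ball, on the table. Its -x axis points across the panel, the way the bridge's bar has to lie.
- panel: Freshly painted panel, flat on the table, fixed: 184 mm (x) by 210 mm (y), 4 mm thick, origin under its centre. The post stands off its +x edge; the bridge's foot has to stand off its -x edge, within the panel's width. Nothing may touch it.
- offcut: Plywood offcut, fixed: 50 mm (x) by 75 mm (y), 45 mm high, origin under its centre. The bridge's socket rests on it at the start.
- bottle_a: Paint squeeze bottle, 48 mm across, 162 mm high. Leave it.
- bottle_b: Paint squeeze bottle, 52 mm across, 147 mm high. Leave it.
- bottle_c: Paint squeeze bottle, 48 mm across, 162 mm high. Leave it.
- pot: Empty white plastic pot, 84 mm across, 78 mm high. Leave it.
- sprayer: White spray bottle, 84 mm across, 195 mm high. Leave it.
- brush: Paint brush lying on the table, 190 mm long. Leave it.
- jar: Glass jar holding brushes, 72 mm across, 220 mm high with the brushes. Leave it.
Mind the look-alikes: they are no part of the job. Leave any green, orange or pink look-alike of the post alone.

How it is judged:
By the outcome, as a careful person would: the job done as asked, in the order asked, and still so for the second after the job is handed in, with the robot touching nothing.
It also fails if it takes over 70 s, if anything falls off the work surface, if the arm or the gripper's body presses on something with over 40 N, if the wrist force passes 120 N, or if a joint passes its speed limit or range.

## Working session

There is one attempt and no reset: what is moved stays moved. The work goes in short steps, Python scripts to look and compute and a tool call to move; the robot and the scene stay as the last step left them, time stands still between calls to the robot, and variables do not carry over. Pictures are saved under pics/ and viewed, at most 11 in all, crops included, and the job is handed in when it is done.

Besides the shell and the picture viewer there is one more tool, called after "Emit:" as name(argument=value, ...) on one line, values as JSON. move_arm: Moves the arm, as the interface text tells. Scaled input: -1 to 1 covers 25 mm each way for a shift and 30 degrees each way for a turn. Its arguments: {"type":"object","properties":{"targets":{"type":"array"},"claw":{"type":"number"},"newtons":{"type":"number"}},"required":["targets"]}

```bash
mkdir -p pics; ls
python3 - <<'E'
from station import sensors, cams
import cv2
for n in ("scene","side"):
    im=cams.snapshot(n)[:,:,::-1]
    cv2.imwrite(f"pics/{n}0.png",cv2.resize(im,(800,600),interpolation=cv2.INTER_CUBIC))
    m=cams.camera_model(n); print(n,m["fx"],m["cx"],m["cy"],m["extrinsics"])
s=sensors.sense();print(s)
E
```

```text
pics
scene 432.68923880535885 254.67846495927452 188.2857586958992 [[-5.99537233e-01  8.00345772e-01 -1.32344470e-03  3.07707215e-01]
 [ 6.67168903e-01  4.98859979e-01 -5.53194700e-01 -2.98105831e-01]
 [-4.42086826e-01 -3.32543781e-01 -8.33050942e-01  2.03555973e+00]
 [ 0.00000000e+00  0.00000000e+00  0.00000000e+00  1.00000000e+00]]
side 475.98299240657127 252.1674955882443 190.82483070480754 [[ 0.76547623 -0.64338961 -0.00979586 -0.37364888]
 [-0.33213543 -0.38202947 -0.86240335  0.27242875]
 [ 0.55111905  0.66340282 -0.50612696  1.24186793]
 [ 0.          0.          0.          1.        ]]
{'t': 0.1, 'q': array([-1.78477745e-01,  5.28405751e-01,  1.43381255e+00, -3.21116792e-05,
        1.18140158e+00, -1.78499228e-01]), 'qd': array([ 0.00079172, -0.00130634, -0.00201196, -0.0006229 ,  0.0002853 ,
        0.00154166]), 'tau': array([ 4.33945943e-04, -4.43301880e+01, -1.78587180e+01, -2.04061280e-04,
        3.88642526e-03,  1.10165692e-05]), 'tcp_pos': array([6.24333120e-01, 1.54719893e-04, 2.30399272e-01]), 'tool_rot': array([ 7.07094502e-01,  7.07118334e-01, -5.90292403e-04, -8.24129130e-04]), 'force': array([ 0.4962643 , -0.81693951, -0.19596174]), 'ft_torque': array([-0.0087726 , -0.04168296, -0.00375487]), 'gripper_force': 0.0, 'finger_gap': 1.002090342615645}
```

View pics/scene0.png

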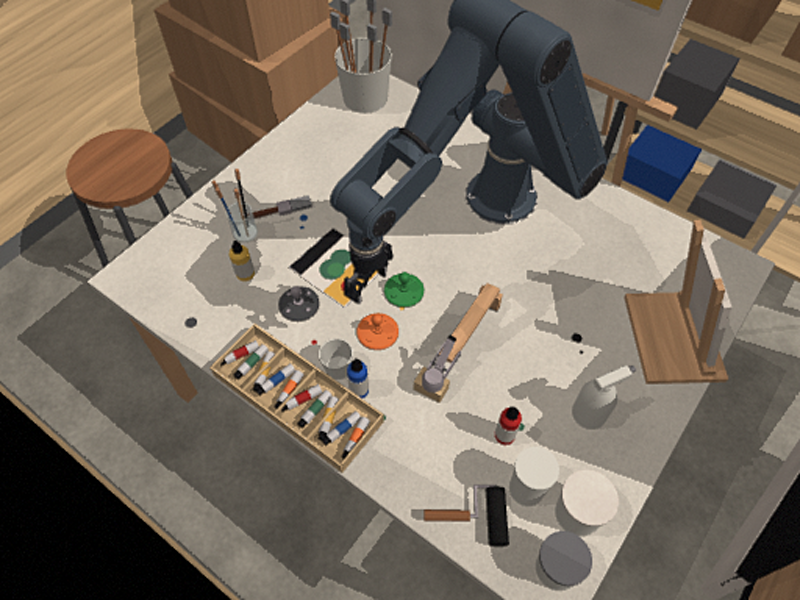

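View pics/side0.png

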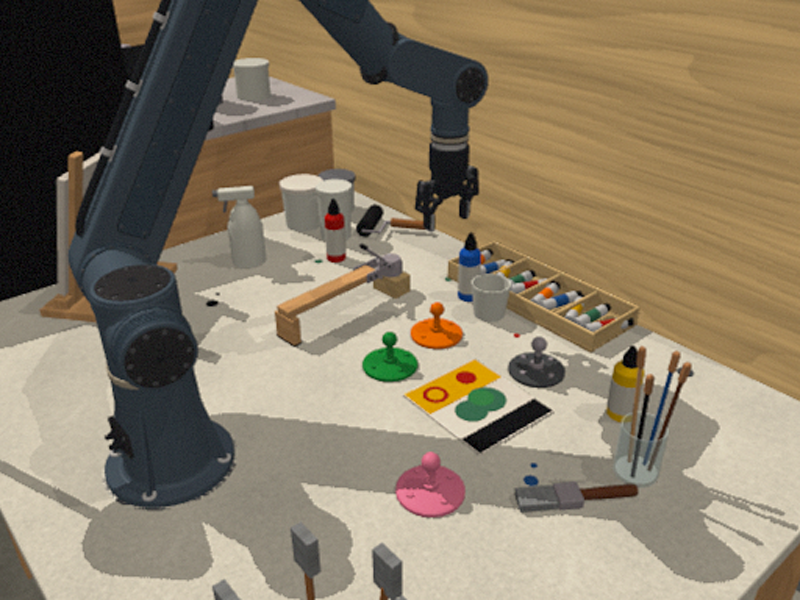

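```bash
cat > h.py <<'E'
import numpy as np, cv2
from station import sensors, cams
def ray(n,u,v,m=None):
    m=m or cams.camera_model(n); E=np.array(m["extrinsics"]); R=E[:3,:3]
    d=R.T@np.array([(u-m["cx"])/m["fx"],(v-m["cy"])/m["fy"],1]); return -R.T@E[:3,3],d
def atz(n,u,v,z,m=None):
    c,d=ray(n,u,v,m); return c+d*(z-c[2])/d[2]
def tri(*obs):
    A=0;b=0
    for o in obs:
        c,d=ray(*o); d=d/np.linalg.norm(d); P=np.eye(3)-np.outer(d,d); A=A+P;b=b+P@c
    return np.linalg.solve(A,b)
def proj(n,p,m=None):
    m=m or cams.camera_model(n); E=np.array(m["extrinsics"]); c=E[:3,:3]@np.array(p)+E[:3,3]
    return np.array([m["cx"]+m["fx"]*c[0]/c[2],m["cy"]+m["fy"]*c[1]/c[2]])
def crop(im,x,y,w,h,W,H):
    c=cv2.resize(im[y:y+h,x:x+w,::-1],(W,H),interpolation=cv2.INTER_CUBIC)
    for u in range((x+9)//10*10,x+w,10):
        X=int((u+.5-x)*W/w); cv2.line(c,(X,0),(X,6),(0,0,255),1)
        if u%20==0: cv2.putText(c,str(u),(X-10,17),0,.35,(0,0,255),1)
    for v in range((y+9)//10*10,y+h,10):
        Y=int((v+.5-y)*H/h); cv2.line(c,(0,Y),(6,Y),(0,0,255),1)
        if v%20==0: cv2.putText(c,str(v),(8,Y+4),0,.35,(0,0,255),1)
    return c
E
python3 - <<'E'
from h import *
a=cams.snapshot("side");b=cams.snapshot("scene");w=cams.snapshot("wrist")
r1=np.hstack([crop(a,250,210,120,90,400,300),crop(a,172,150,100,75,400,300)])
r2=np.hstack([crop(b,172,140,100,75,400,300),crop(b,250,175,108,81,400,300)])
cv2.imwrite("pics/c1.png",np.vstack([r1,r2]))
cv2.imwrite("pics/w1.png",crop(w,0,0,512,384,800,600))
E
```

```text
(no output)
```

View pics/c1.png

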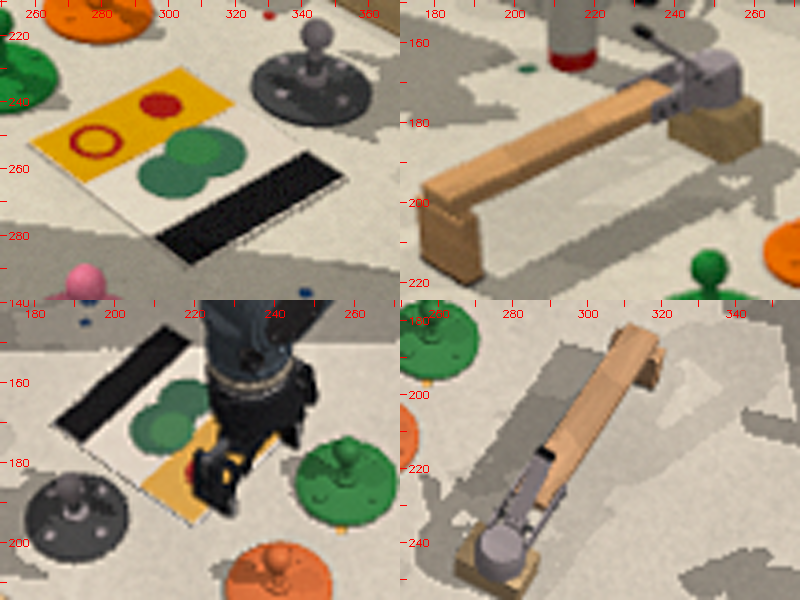

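View pics/w1.png

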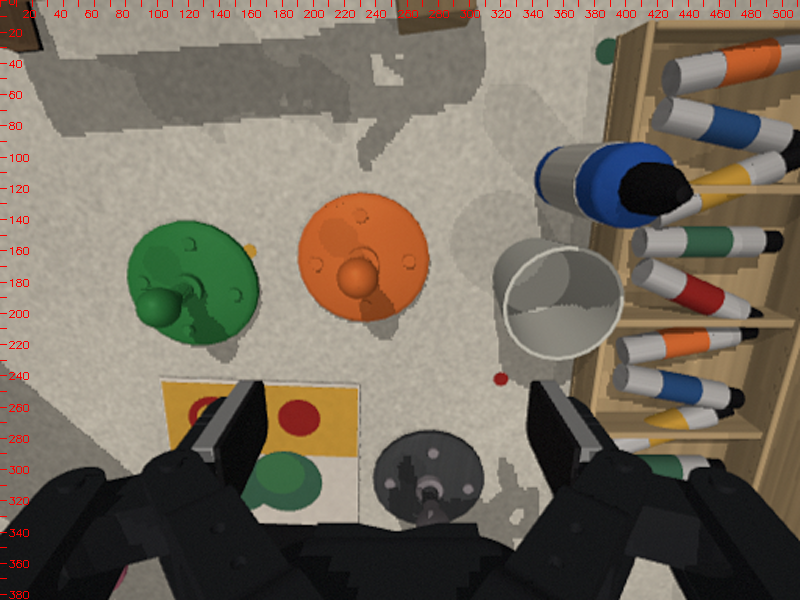

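Run:
```python
from h import *
np.set_printoptions(precision=4,suppress=True)
ball=[("side",344.6,220.0),("scene",189,186.5)]
print("ball",tri(*ball),tri(*ball,("wrist",274.1,314.4)))
print("base wrist z13",atz("wrist",273.5,304.5,.013), "side",atz("side",343.2,235.5,.013),"scene",atz("scene",191,194,.013))
S=[atz("side",*p,.004) for p in [(257.6,252.1),(303.5,229.6),(353.3,262.6),(306.5,289)]]
print("panel side",*[s[:2] for s in S],[np.linalg.norm(S[i]-S[(i+1)%4]) for i in range(4)])
C=[atz("scene",*p,.004) for p in [(184,171),(220,196.2),(213.5,145.7)]]
print("panel scene",*[s[:2] for s in C])
W=[atz("wrist",*p,.004) for p in [(103.5,242.5),(229.5,245.5),(229,335)]]
print("panel wrist",*[s[:2] for s in W],W[1]-W[0],W[2]-W[1])
print("crown",tri(("side",252,165),("scene",276.8,240.4)),atz("side",252,165,.082),atz("scene",276.8,240.4,.082))
print("end",tri(("side",183.2,198.5),("scene",315.1,182.6)),atz("side",183.2,198.5,.08),atz("scene",315.1,182.6,.08))
m=cams.camera_model("wrist");print(m["fx"],np.linalg.inv(m["extrinsics"]))
```

```text
ball [ 0.6578 -0.2276  0.0623] [ 0.6577 -0.2208  0.0529]
base wrist z13 [ 0.6547 -0.2172  0.013 ] side [ 0.6502 -0.2348  0.013 ] scene [ 0.6598 -0.2225  0.013 ]
panel side [ 0.409  -0.1188] [ 0.5912 -0.1259] [ 0.582  -0.3312] [ 0.4041 -0.3217] [np.float64(0.1822574086271526), np.float64(0.20547396745120303), np.float64(0.17816183620623746), np.float64(0.2029694368524012)]
panel scene [ 0.5848 -0.3309] [ 0.5916 -0.1227] [ 0.3991 -0.3188]
panel wrist [ 0.4109 -0.1179] [ 0.5905 -0.1229] [ 0.5854 -0.2832] [ 0.1796 -0.0051 -0.    ] [-0.0052 -0.1602  0.    ]
crown [0.6541 0.2035 0.0812] [0.6554 0.1987 0.082 ] [0.6513 0.2064 0.082 ]
end [0.3462 0.1768 0.0773] [0.346  0.1683 0.08  ] [0.344  0.1799 0.08  ]
288.3003768557031 [[ 1.     -0.0015 -0.0006  0.6255]
 [-0.0016 -0.9525 -0.3045  0.0781]
 [-0.0001  0.3045 -0.9525  0.373 ]
 [ 0.      0.      0.      1.    ]]
```

Emit:
move_arm(targets=[{"dy": -1,"dx": 0.4},{"dy": -1,"dx": 0.4},{"dy": -1,"dx": 0.4},{"dy": -1},{"dy": -1},{"dy": -1},{"dy": -1},{"dy": -1},{},{}], claw=100)

```text
schema error: expected keys dx, dy, dz, rx, ry, rz
```

Run:
```python
from h import *
import pickle
np.set_printoptions(precision=4,suppress=True)
m=cams.camera_model("wrist");w=cams.snapshot("wrist");b=cams.snapshot("scene")
pickle.dump((m,w),open("w2.pkl","wb"))
u,v=proj("wrist",[.656,-.222,.06]);print(u,v,sensors.sense()["tcp_pos"])
x,y=int(u)-50,int(v)-50
r=np.hstack([crop(w,x,y,100,100,400,400),crop(w,256-180,0,360,360,400,400)])
cv2.imwrite("pics/w2.png",r)
```

```text
276.4472413239635 331.00944848115535 [0.6248 0.0001 0.231 ]
```

View pics/w2.png

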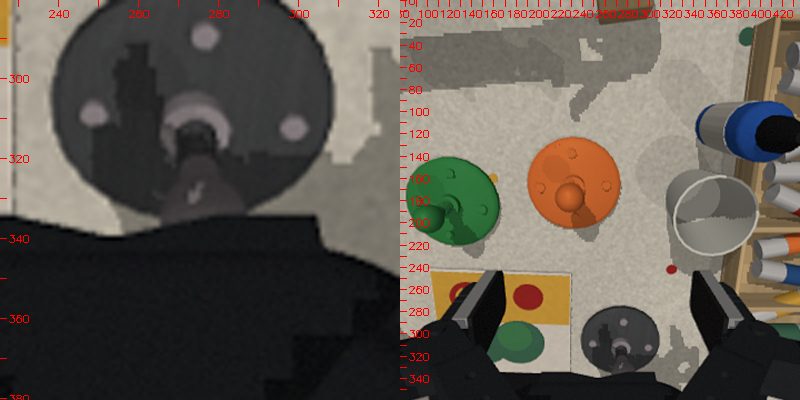

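Emit:
move_arm(targets=[{"dx": 0.4,"dy": -1,"dz": 0,"rx": 0,"ry": 0,"rz": 0},{"dx": 0.4,"dy": -1,"dz": 0,"rx": 0,"ry": 0,"rz": 0},{"dx": 0.4,"dy": -1,"dz": 0,"rx": 0,"ry": 0,"rz": 0},{"dx": 0,"dy": -1,"dz": 0,"rx": 0,"ry": 0,"rz": 0},{"dx": 0,"dy": -1,"dz": 0,"rx": 0,"ry": 0,"rz": 0},{"dx": 0,"dy": -1,"dz": 0,"rx": 0,"ry": 0,"rz": 0},{"dx": 0,"dy": -1,"dz": 0,"rx": 0,"ry": 0,"rz": 0},{"dx": 0,"dy": -1,"dz": 0,"rx": 0,"ry": 0,"rz": 0},{"dx": 0,"dy": 0,"dz": 0,"rx": 0,"ry": 0,"rz": 0},{"dx": 0,"dy": 0,"dz": 0,"rx": 0,"ry": 0,"rz": 0}], claw=100)

```text
t: 1.6
tcp_pos: [0.6548, -0.1996, 0.2312]
tool_rot: [0.707, 0.707, 0.0, -0.0]
force: [-0.3, -0.2, 0.3]
finger_gap: 1.002
gripper_force: 0.0
```

Run:
```python
from h import *
import pickle
m=cams.camera_model("wrist");w=cams.snapshot("wrist")
pickle.dump((m,w),open("w2.pkl","wb"))
```

Emit:
move_arm(targets=[{"dx": -0.2,"dy": 1,"dz": 0,"rx": 0,"ry": 0,"rz": 0},{"dx": -0.2,"dy": 1,"dz": 0,"rx": 0,"ry": 0,"rz": 0},{"dx": 0,"dy": 1,"dz": 0,"rx": 0,"ry": 0,"rz": 0},{"dx": 0,"dy": 0,"dz": 0,"rx": 0,"ry": 0,"rz": 0.333},{"dx": 0,"dy": 0,"dz": 0,"rx": 0,"ry": 0,"rz": 0.333},{"dx": 0,"dy": 0,"dz": 0,"rx": 0,"ry": 0,"rz": 0.333},{"dx": 0,"dy": 0,"dz": 0,"rx": 0,"ry": 0,"rz": 0},{"dx": 0,"dy": 0,"dz": 0,"rx": 0,"ry": 0,"rz": 0},{"dx": 0,"dy": 0,"dz": 0,"rx": 0,"ry": 0,"rz": 0},{"dx": 0,"dy": 0,"dz": 0,"rx": 0,"ry": 0,"rz": 0}])

```text
t: 2.9
tcp_pos: [0.645, -0.1249, 0.2313]
tool_rot: [0.501, 0.866, 0.0, 0.0]
force: [-0.0, -0.1, -0.0]
finger_gap: 1.003
gripper_force: 0.0
```

Run:
```python
from h import *
import pickle
m=cams.camera_model("wrist");w=cams.snapshot("wrist");s=cams.snapshot("side");c=cams.snapshot("scene")
pickle.dump((m,w,s,c),open("w3.pkl","wb"))
m2,w2=pickle.load(open("w2.pkl","rb"))
def cr(im,n,mm,W=70,X=400,p=(.656,-.224,.06)):
    u,v=proj(n,p,mm); print(n,u,v)
    x=int(np.clip(u-W/2,0,511-W));y=int(np.clip(v-W/2,0,383-W)); return crop(im,x,y,W,W*3//4,X,X*3//4)
r=np.vstack([np.hstack([cr(w2,"wrist",m2,90),cr(w,"wrist",m,90)]),np.hstack([cr(s,"side",None,50),cr(c,"scene",None,50)])])
cv2.imwrite("pics/w3.png",r)
```

```text
wrist 254.07370916188745 192.17248013703104
wrist 220.33209568728964 244.0578444373058
side 343.06972257830705 220.3569978844865
scene 189.9125962536681 186.970780924222
```

View pics/w3.png

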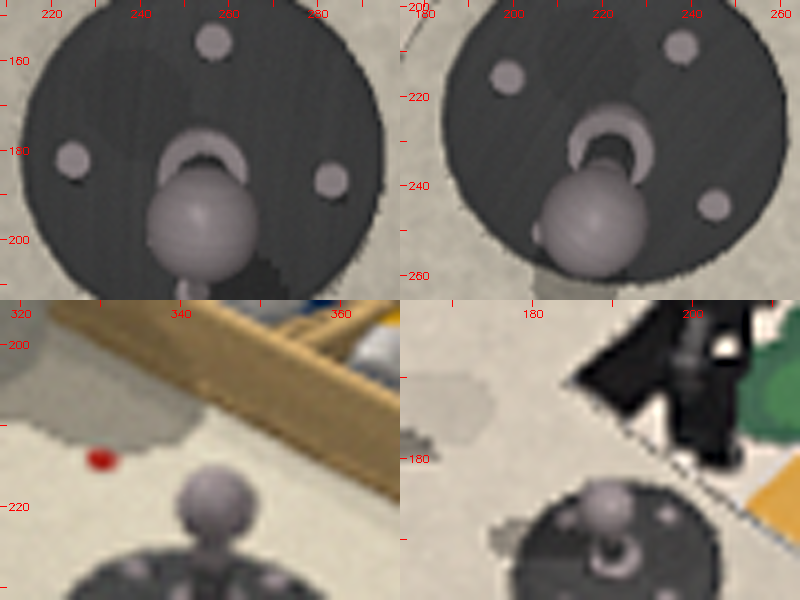

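Run:
```python
from h import *
import pickle
np.set_printoptions(precision=4,suppress=True)
m2=pickle.load(open("w2.pkl","rb"))[0];m3=pickle.load(open("w3.pkl","rb"))[0]
A=("wrist",253.75,197.1,m2);B=("wrist",218.,247.9,m3);S=("side",344.6,219.6);C=("scene",189.1,185.7)
print("WW",tri(A,B));print("all",tri(A,B,S,C));print("SC",tri(S,C));print("W2+side",tri(A,S),"W2+scene",tri(A,C),"W3+side",tri(B,S),"W3+scene",tri(B,C))
print("base",atz("wrist",253.75,184.2,.014,m2),atz("wrist",221.8,229.8,.014,m3))
print(np.linalg.inv(m2["extrinsics"])[:3,3],np.linalg.inv(m3["extrinsics"])[:3,3])
for z in (.053,.062,.071): print(z,*[atz(*o[:3],z,o[3] if len(o)>3 else None)[:2] for o in (A,B,S,C)])
```

```text
WW [ 0.6557 -0.2295  0.0612]
all [ 0.6557 -0.2283  0.0647]
SC [ 0.6559 -0.2286  0.0651]
W2+side [ 0.656  -0.2287  0.065 ] W2+scene [ 0.6556 -0.228   0.0653] W3+side [ 0.656  -0.2283  0.0645] W3+scene [ 0.6553 -0.228   0.0645]
base [ 0.6557 -0.2281  0.014 ] [ 0.6548 -0.2282  0.014 ]
[ 0.6556 -0.1217  0.3734] [ 0.6066 -0.0573  0.3734]
0.053 [ 0.6556 -0.2324] [ 0.6571 -0.2339] [ 0.6711 -0.2179] [ 0.6503 -0.2347]
0.062 [ 0.6556 -0.2293] [ 0.6557 -0.2289] [ 0.6601 -0.2262] [ 0.6541 -0.2297]
0.071 [ 0.6556 -0.2262] [ 0.6542 -0.224 ] [ 0.6492 -0.2344] [ 0.658  -0.2248]
```

Emit:
move_arm(targets=[{"dx": -0.5,"dy": 1,"dz": 0,"rx": 0,"ry": 0,"rz": 0.31},{"dx": -0.5,"dy": 1,"dz": 0,"rx": 0,"ry": 0,"rz": 0.31},{"dx": -0.5,"dy": 1,"dz": 0,"rx": 0,"ry": 0,"rz": 0.31},{"dx": -0.5,"dy": 1,"dz": 0,"rx": 0,"ry": 0,"rz": 0.31},{"dx": -0.5,"dy": 1,"dz": 0,"rx": 0,"ry": 0,"rz": 0.31},{"dx": -0.5,"dy": 1,"dz": 0,"rx": 0,"ry": 0,"rz": 0.31},{"dx": -0.5,"dy": 1,"dz": 0,"rx": 0,"ry": 0,"rz": 0.3},{"dx": -0.5,"dy": 1,"dz": 0,"rx": 0,"ry": 0,"rz": 0},{"dx": -0.5,"dy": 1,"dz": 0,"rx": 0,"ry": 0,"rz": 0},{"dx": -0.5,"dy": 1,"dz": 0,"rx": 0,"ry": 0,"rz": 0}])

```text
t: 4.3
tcp_pos: [0.5197, 0.1257, 0.2315]
tool_rot: [-0.041, 0.999, 0.0, 0.0]
force: [-0.0, 0.7, -0.1]
finger_gap: 1.002
gripper_force: 0.0
```

Emit:
move_arm(targets=[{"dx": -0.3,"dy": 0.8,"dz": 0,"rx": 0,"ry": 0,"rz": 0},{"dx": -0.3,"dy": 0.8,"dz": 0,"rx": 0,"ry": 0,"rz": 0},{"dx": 0,"dy": 0.8,"dz": 0,"rx": 0,"ry": 0,"rz": 0},{"dx": 0,"dy": 0.2,"dz": 0,"rx": 0,"ry": 0,"rz": 0},{"dx": 0,"dy": 0,"dz": 0,"rx": 0,"ry": 0,"rz": 0},{"dx": 0,"dy": 0,"dz": 0,"rx": 0,"ry": 0,"rz": 0},{"dx": 0,"dy": 0,"dz": 0,"rx": 0,"ry": 0,"rz": 0},{"dx": 0,"dy": 0,"dz": 0,"rx": 0,"ry": 0,"rz": 0},{"dx": 0,"dy": 0,"dz": 0,"rx": 0,"ry": 0,"rz": 0},{"dx": 0,"dy": 0,"dz": 0,"rx": 0,"ry": 0,"rz": 0}])

```text
t: 5.55
tcp_pos: [0.505, 0.19, 0.2313]
tool_rot: [-0.042, 0.999, -0.0, -0.0]
force: [-0.5, -0.5, -0.3]
finger_gap: 1.001
gripper_force: 0.0
```

Run:
```python
from h import *
import pickle
m=cams.camera_model("wrist");w=cams.snapshot("wrist")
pickle.dump((m,w),open("w4.pkl","wb"))
print(sensors.sense()["tcp_pos"])
cv2.imwrite("pics/w4.png",crop(w,156,0,200,384,312,600))
cv2.imwrite("pics/w4.png",np.hstack([crop(w,156,0,200,384,312,600),crop(w,200,40,112,140,480,600)]))
```

```text
[0.50497789 0.18997537 0.23131032]
```

View pics/w4.png

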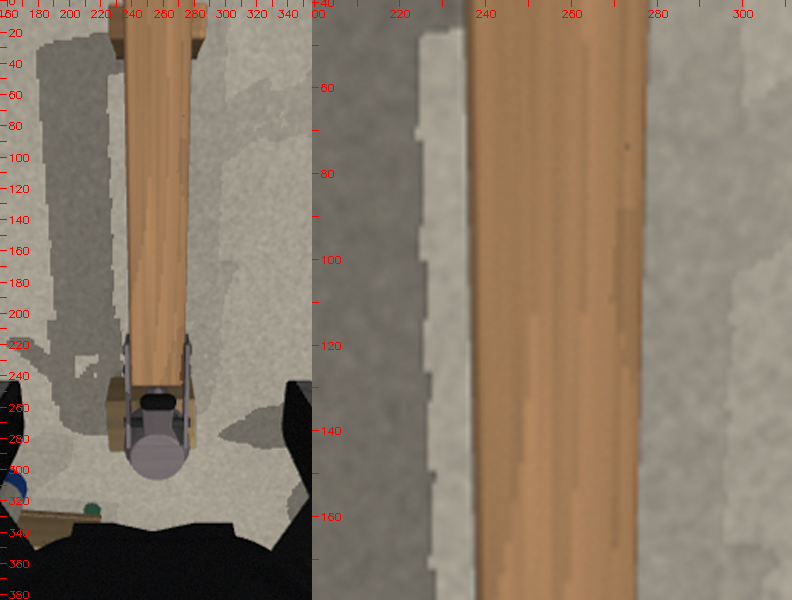

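Run:
```python
from h import *
import pickle
np.set_printoptions(precision=4,suppress=True)
m=pickle.load(open("w4.pkl","rb"))[0]
a=atz("wrist",256.8,40,.08,m);b=atz("wrist",256.4,179.5,.08,m);c=atz("wrist",256.1,292,.082,m)
print(a,b,c,[np.degrees(np.arctan2(*(p-q)[1::-1])) for p,q in((b,a),(c,a),(c,b))])
y=np.arctan2(*(c-a)[1::-1]);d=np.array([np.cos(y),np.sin(y)]);print("grip",c[:2]-.15*d)
s=sensors.sense();from scipy.spatial.transform import Rotation as R
print(R.from_quat(s["tool_rot"]).as_matrix())
```

```text
[0.3777 0.1823 0.08  ] [0.5099 0.1931 0.08  ] [0.6488 0.2044 0.082 ] [np.float64(4.677151611220832), np.float64(4.678316839934487), np.float64(4.679425193381744)]
grip [0.4993 0.1922]
[[-0.9965 -0.0831 -0.    ]
 [-0.0831  0.9965 -0.    ]
 [ 0.     -0.     -1.    ]]
```

Emit:
move_arm(targets=[{"dx": -0.08,"dy": 0.1,"dz": -1,"rx": 0,"ry": 0,"rz": 0},{"dx": 0,"dy": 0,"dz": -1,"rx": 0,"ry": 0,"rz": 0},{"dx": 0,"dy": 0,"dz": -1,"rx": 0,"ry": 0,"rz": 0},{"dx": 0,"dy": 0,"dz": -1,"rx": 0,"ry": 0,"rz": 0},{"dx": 0,"dy": 0,"dz": -1,"rx": 0,"ry": 0,"rz": 0},{"dx": 0,"dy": 0,"dz": -1,"rx": 0,"ry": 0,"rz": 0},{"dx": 0,"dy": 0,"dz": -1,"rx": 0,"ry": 0,"rz": 0},{"dx": 0,"dy": 0,"dz": -0.17,"rx": 0,"ry": 0,"rz": 0},{"dx": 0,"dy": 0,"dz": 0,"rx": 0,"ry": 0,"rz": 0},{"dx": 0,"dy": 0,"dz": 0,"rx": 0,"ry": 0,"rz": 0}])

```text
t: 6.85
tcp_pos: [0.5038, 0.1927, 0.053]
tool_rot: [-0.042, 0.999, 0.0, 0.001]
force: [-0.2, 0.0, -0.2]
finger_gap: 0.999
gripper_force: 0.0
```

Emit:
move_arm(targets=[{"dx": 0,"dy": 0,"dz": 0,"rx": 0,"ry": 0,"rz": 0},{"dx": 0,"dy": 0,"dz": 0,"rx": 0,"ry": 0,"rz": 0},{"dx": 0,"dy": 0,"dz": 0,"rx": 0,"ry": 0,"rz": 0},{"dx": 0,"dy": 0,"dz": 0,"rx": 0,"ry": 0,"rz": 0},{"dx": 0,"dy": 0,"dz": 0,"rx": 0,"ry": 0,"rz": 0},{"dx": 0,"dy": 0,"dz": 0,"rx": 0,"ry": 0,"rz": 0},{"dx": 0,"dy": 0,"dz": 0,"rx": 0,"ry": 0,"rz": 0},{"dx": 0,"dy": 0,"dz": 0,"rx": 0,"ry": 0,"rz": 0},{"dx": 0,"dy": 0,"dz": 0,"rx": 0,"ry": 0,"rz": 0},{"dx": 0,"dy": 0,"dz": 0,"rx": 0,"ry": 0,"rz": 0}], claw=0, newtons=80)

```text
t: 8.1
tcp_pos: [0.5033, 0.1928, 0.0528]
tool_rot: [-0.042, 0.999, 0.0, 0.001]
force: [-0.3, 1.4, 4.9]
finger_gap: 0.453
gripper_force: 81.6
```

Emit:
move_arm(targets=[{"dx": 0,"dy": 0,"dz": 0.6,"rx": 0,"ry": 0,"rz": 0},{"dx": 0,"dy": 0,"dz": 1,"rx": 0,"ry": 0,"rz": 0},{"dx": 0,"dy": 0,"dz": 1,"rx": 0,"ry": 0,"rz": 0},{"dx": 0,"dy": 0,"dz": 1,"rx": 0,"ry": 0,"rz": 0},{"dx": 0,"dy": 0,"dz": 1,"rx": 0,"ry": 0,"rz": 0},{"dx": 0,"dy": 0,"dz": 1,"rx": 0,"ry": 0,"rz": 0},{"dx": 0,"dy": -0.5,"dz": 0.4,"rx": 0,"ry": 0,"rz": 0},{"dx": 0,"dy": -1,"dz": 0,"rx": 0,"ry": 0,"rz": 0},{"dx": 0,"dy": -1,"dz": 0,"rx": 0,"ry": 0,"rz": 0},{"dx": 0,"dy": -1,"dz": 0,"rx": 0,"ry": 0,"rz": 0}])

```text
t: 9.35
tcp_pos: [0.5018, 0.1035, 0.2013]
tool_rot: [-0.042, 0.999, -0.0, -0.001]
force: [0.7, 0.1, -4.4]
finger_gap: 0.456
gripper_force: 81.5
```

Emit:
move_arm(targets=[{"dx": 0,"dy": -1,"dz": 0,"rx": 0,"ry": 0,"rz": -0.06},{"dx": 0,"dy": -1,"dz": 0,"rx": 0,"ry": 0,"rz": -0.06},{"dx": 0,"dy": -1,"dz": 0,"rx": 0,"ry": 0,"rz": -0.05},{"dx": 0,"dy": -1,"dz": 0,"rx": 0,"ry": 0,"rz": -0.05},{"dx": 0.04,"dy": -1,"dz": 0,"rx": 0,"ry": 0,"rz": 0},{"dx": 0.04,"dy": -1,"dz": 0,"rx": 0,"ry": 0,"rz": 0},{"dx": 0.04,"dy": -1,"dz": 0,"rx": 0,"ry": 0,"rz": 0},{"dx": 0,"dy": -1,"dz": 0,"rx": 0,"ry": 0,"rz": 0},{"dx": 0,"dy": -1,"dz": 0,"rx": 0,"ry": 0,"rz": 0},{"dx": 0,"dy": -1,"dz": 0,"rx": 0,"ry": 0,"rz": 0}])

```text
t: 10.6
tcp_pos: [0.5044, -0.146, 0.2012]
tool_rot: [0.016, 1.0, 0.0, -0.001]
force: [0.2, 0.3, -4.1]
finger_gap: 0.45
gripper_force: 81.4
```

Emit:
move_arm(targets=[{"dx": 0,"dy": -1,"dz": 0,"rx": 0,"ry": 0,"rz": 0},{"dx": 0,"dy": -1,"dz": 0,"rx": 0,"ry": 0,"rz": 0},{"dx": 0,"dy": -0.8,"dz": 0,"rx": 0,"ry": 0,"rz": 0},{"dx": 0,"dy": -0.34,"dz": 0,"rx": 0,"ry": 0,"rz": 0},{"dx": 0,"dy": 0,"dz": -1,"rx": 0,"ry": 0,"rz": 0},{"dx": 0,"dy": 0,"dz": -1,"rx": 0,"ry": 0,"rz": 0},{"dx": 0,"dy": 0,"dz": -0.6,"rx": 0,"ry": 0,"rz": 0},{"dx": 0,"dy": 0,"dz": 0,"rx": 0,"ry": 0,"rz": 0},{"dx": 0,"dy": 0,"dz": 0,"rx": 0,"ry": 0,"rz": 0},{"dx": 0,"dy": 0,"dz": 0,"rx": 0,"ry": 0,"rz": 0}])

```text
t: 11.85
tcp_pos: [0.5067, -0.2238, 0.1381]
tool_rot: [0.016, 1.0, -0.001, 0.001]
force: [-1.2, 0.9, -4.1]
finger_gap: 0.456
gripper_force: 81.3
```

Run:
```python
from h import *
s=cams.snapshot("side");c=cams.snapshot("scene");print(sensors.sense())
r=np.hstack([crop(s,305,165,80,120,400,600),crop(c,165,130,80,120,400,600)])
cv2.imwrite("pics/p5.png",r)
```

```text
{'t': 11.95, 'q': array([-6.17851420e-01,  5.60830468e-01,  1.70092752e+00,  4.85083783e-05,
        8.78190271e-01, -2.15682058e+00]), 'qd': array([-1.78810397e-03,  3.19415164e-03,  5.03867962e-03,  5.71087861e-04,
       -1.11598894e-03,  5.67096313e-05]), 'tau': array([ 2.87798801e-03, -4.29388797e+01, -1.38344228e+01,  2.92314228e-02,
       -6.52753212e-02, -5.47209220e-05]), 'tcp_pos': array([ 0.50641672, -0.22370631,  0.13787555]), 'tool_rot': array([ 1.59283750e-02,  9.99872797e-01, -4.50166008e-04,  6.88264016e-04]), 'force': array([-0.15588198, -0.03785539, -4.03583346]), 'ft_torque': array([-0.02822818,  0.04734854, -0.00214693]), 'gripper_force': 81.32793188095093, 'finger_gap': 0.4522670926510694}
```

View pics/p5.png

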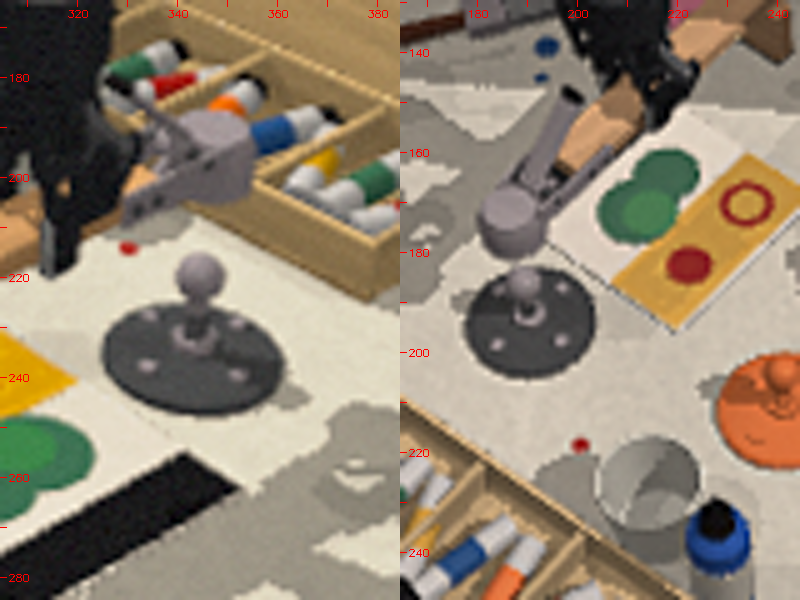

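Run:
```python
from h import *
np.set_printoptions(precision=2,suppress=True)
t=np.array([.5064,-.2237,.1379]);yaw=np.radians(-1.83)
d=np.array([np.cos(yaw),np.sin(yaw),0]);n=np.array([-d[1],d[0],0])
th=np.linspace(0,2*np.pi,73)
for s in (.146,.149,.152):
  o=t+s*d+[0,0,.0092]
  for c in("side","scene"):
    cyl=np.array([proj(c,o+[.0265*np.cos(a),.0265*np.sin(a),z]) for a in th for z in (-.017,.012)])
    top=np.array([proj(c,o+[.021*np.cos(a),.021*np.sin(a),.020]) for a in th])
    print(s,c,"cyl u",cyl[:,0].min(),cyl[:,0].max(),"vmax",cyl[:,1].max(),"top",top.min(0),top.max(0),top.mean(0))
for c in("side","scene"): print(c,"ball",proj(c,[.6556,-.2283,.0648]),"d/dn mm",proj(c,o+.001*n)-proj(c,o),"d/dd",proj(c,o+.001*d)-proj(c,o))
```

```text
0.146 side cyl u 336.26094200431567 355.767219601149 vmax 206.2891427674821 top [339.22 186.79] [354.09 194.19] [346.71 190.43]
0.146 scene cyl u 179.69768460812526 194.1787723960142 vmax 181.48502324490866 top [180.82 166.15] [191.64 174.89] [186.18 170.55]
0.149 side cyl u 336.97204497023563 356.46752748385694 vmax 205.93605098506345 top [339.94 186.46] [354.79 193.85] [347.42 190.1 ]
0.149 scene cyl u 179.159916209345 193.66000088097078 vmax 181.97720354393928 top [180.28 166.63] [191.11 175.39] [185.65 171.04]
0.152 side cyl u 337.6815236706279 357.16620906445314 vmax 205.5837816388564 top [340.66 186.14] [355.5  193.51] [348.13 189.77]
0.152 scene cyl u 178.62132310621797 193.14044573933674 vmax 182.47013406074583 top [179.74 167.11] [190.58 175.88] [185.11 171.53]
side ball [344.23 219.68] d/dn mm [-0.26 -0.14] d/dd [ 0.23 -0.11]
scene ball [189.04 185.73] d/dn mm [0.18 0.13] d/dd [-0.18  0.16]
```

Emit:
move_arm(targets=[{"dx": 0.12,"dy": -0.03,"dz": 0,"rx": 0,"ry": 0,"rz": 0},{"dx": 0,"dy": 0,"dz": -0.4,"rx": 0,"ry": 0,"rz": 0},{"dx": 0,"dy": 0,"dz": -0.4,"rx": 0,"ry": 0,"rz": 0},{"dx": 0,"dy": 0,"dz": -0.4,"rx": 0,"ry": 0,"rz": 0},{"dx": 0,"dy": 0,"dz": -0.4,"rx": 0,"ry": 0,"rz": 0},{"dx": 0,"dy": 0,"dz": -0.2,"rx": 0,"ry": 0,"rz": 0},{"dx": 0,"dy": 0,"dz": -0.1,"rx": 0,"ry": 0,"rz": 0},{"dx": 0,"dy": 0,"dz": -0.1,"rx": 0,"ry": 0,"rz": 0},{"dx": 0,"dy": 0,"dz": 0,"rx": 0,"ry": 0,"rz": 0},{"dx": 0,"dy": 0,"dz": 0,"rx": 0,"ry": 0,"rz": 0}])

```text
t: 13.2
tcp_pos: [0.5091, -0.2243, 0.0873]
tool_rot: [0.016, 1.0, -0.0, 0.0]
force: [-0.5, -0.1, -4.7]
finger_gap: 0.452
gripper_force: 81.4
```

Run:
```python
from h import *
s=cams.snapshot("side");c=cams.snapshot("scene");S=sensors.sense();print(S["tcp_pos"],S["force"],S["ft_torque"])
r=np.hstack([crop(s,315,185,60,90,400,600),crop(c,160,155,60,90,400,600)])
cv2.imwrite("pics/p6.png",r)
```

```text
[ 0.5091246  -0.22430216  0.08730418] [-0.3162533  -0.10228408 -3.79829381] [0.00993844 0.07606692 0.07543708]
```

View pics/p6.png

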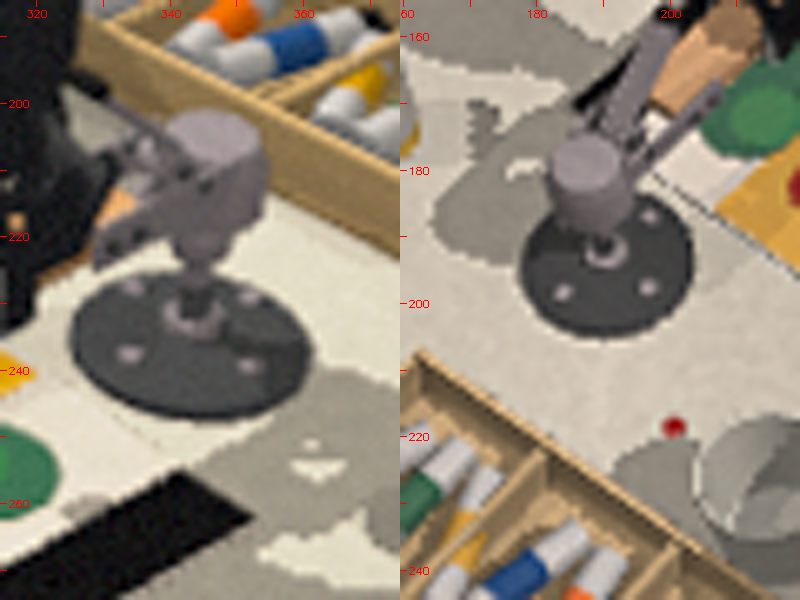

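Run:
```python
from h import *
from scipy.optimize import least_squares
np.set_printoptions(precision=2,suppress=True)
th=np.linspace(0,2*np.pi,73)
def feats(o):
  r=[]
  for c in("side","scene"):
    cyl=np.array([proj(c,o+[.0265*np.cos(a),.0265*np.sin(a),z]) for a in th for z in (-.017,.012)])
    top=np.array([proj(c,o+[.021*np.cos(a),.021*np.sin(a),.020]) for a in th]).mean(0)
    r+= [cyl[:,0].max(),*top] if c=="side" else [cyl[:,0].min(),cyl[:,0].max(),cyl[:,1].max(),*top]
  return np.array(r)
obs=np.array([354.7-.37,346.2-.37,204.2,181.65,194.4,189.4,187.95,178.95])
B=np.array([.6556,-.2283,.0648])
f=lambda p:feats(p)-obs
o0=np.array([.5091+.146,-.2243-.0047,.0965])
print(f(o0)); r=least_squares(f,o0,x_scale=.01);print((r.x-B)*1000,(r.x-o0)*1000,r.fun)
```

```text
[ 0.48  0.1   0.93 -0.7   0.68 -0.42 -0.66 -0.57]Traceback (most recent call last):
  File "<stdin>", line 16, in <module>
    return func(*args, **kwargs)
    result = trf(vector_fun.fun, vector_fun.jac, x0, f0, J0, lb, ub, ftol, xtol,
                 gtol, max_nfev, x_scale, loss_function, tr_solver,
                 tr_options.copy(), verbose, callback=callback_wrapped)
    return trf_no_bounds(
        fun, jac, x0, f0, J0, ftol, xtol, gtol, max_nfev, x_scale,
        loss_function, tr_solver, tr_options, verbose, callback=callback)
    J = jac(x)
    self._update_jac()
    ~~~~~~~~~~~~~~~~^^
    self.J = self.jac_wrapped(xp_copy(self.x), f0=self.f)
             ~~~~~~~~~~~~~~~~^^^^^^^^^^^^^^^^^^^^^^^^^^^^
    J, dct = approx_derivative(
             ~~~~~~~~~~~~~~~~~^
        self.fun,
        ^^^^^^^^^
    ...<2 lines>...
        **self.finite_diff_options,
        ^^^^^^^^^^^^^^^^^^^^^^^^^^^
    )
    ^
    J, _nfev = _dense_difference(fun_wrapped, x0, f0, h,
               ~~~~~~~~~~~~~~~~~^^^^^^^^^^^^^^^^^^^^^^^^
                             use_one_sided, method,
                             ^^^^^^^^^^^^^^^^^^^^^^
                             mf)
                             ^^^
    df = [f_eval - f0 for f_eval in f_evals]
                                    ^^^^^^^
    f = np.atleast_1d(self.fun(x, *self.args, **self.kwargs))
                      ~~~~~~~~^^^^^^^^^^^^^^^^^^^^^^^^^^^^^^
    return np.atleast_1d(self.fun(x))
                         ~~~~~~~~^^^
    return self.f(x, *self.args, **self.kwargs)
           ~~~~~~^^^^^^^^^^^^^^^^^^^^^^^^^^^^^^
  File "<stdin>", line 14, in <lambda>
  File "<stdin>", line 9, in feats
  File "h.py", line 14, in proj
    m=m or cams.camera_model(n); E=np.array(m["extrinsics"]); c=E[:3,:3]@np.array(p)+E[:3,3]
           ~~~~~~~~~~~~~~~~~^^^
ValueError: time passes only in moves, steps and waits
```

Emit:
move_arm(targets=[{"dx": 0.03,"dy": 0,"dz": -0.06,"rx": 0,"ry": 0,"rz": 0},{"dx": 0,"dy": 0,"dz": -0.06,"rx": 0,"ry": 0,"rz": 0},{"dx": 0,"dy": 0,"dz": -0.06,"rx": 0,"ry": 0,"rz": 0},{"dx": 0,"dy": 0,"dz": -0.06,"rx": 0,"ry": 0,"rz": 0},{"dx": 0,"dy": 0,"dz": -0.06,"rx": 0,"ry": 0,"rz": 0},{"dx": 0,"dy": 0,"dz": -0.06,"rx": 0,"ry": 0,"rz": 0},{"dx": 0,"dy": 0,"dz": -0.06,"rx": 0,"ry": 0,"rz": 0},{"dx": 0,"dy": 0,"dz": -0.06,"rx": 0,"ry": 0,"rz": 0},{"dx": 0,"dy": 0,"dz": 0,"rx": 0,"ry": 0,"rz": 0},{"dx": 0,"dy": 0,"dz": 0,"rx": 0,"ry": 0,"rz": 0}])

```text
t: 14.55
tcp_pos: [0.5098, -0.2242, 0.0751]
tool_rot: [0.016, 1.0, -0.0, 0.0]
force: [-0.3, -0.4, -4.3]
finger_gap: 0.459
gripper_force: 81.4
```

Emit:
move_arm(targets=[{"dx": 0,"dy": 0,"dz": -0.04,"rx": 0,"ry": 0,"rz": 0},{"dx": 0,"dy": 0,"dz": -0.04,"rx": 0,"ry": 0,"rz": 0},{"dx": 0,"dy": 0,"dz": -0.04,"rx": 0,"ry": 0,"rz": 0},{"dx": 0,"dy": 0,"dz": -0.04,"rx": 0,"ry": 0,"rz": 0},{"dx": 0,"dy": 0,"dz": 0,"rx": 0,"ry": 0,"rz": 0},{"dx": 0,"dy": 0,"dz": 0,"rx": 0,"ry": 0,"rz": 0},{"dx": 0,"dy": 0,"dz": 0,"rx": 0,"ry": 0,"rz": 0},{"dx": 0,"dy": 0,"dz": 0,"rx": 0,"ry": 0,"rz": 0},{"dx": 0,"dy": 0,"dz": 0,"rx": 0,"ry": 0,"rz": 0},{"dx": 0,"dy": 0,"dz": 0,"rx": 0,"ry": 0,"rz": 0}])

```text
t: 15.8
tcp_pos: [0.5097, -0.2242, 0.0711]
tool_rot: [0.016, 1.0, -0.0, 0.0]
force: [0.6, 0.4, -3.8]
finger_gap: 0.451
gripper_force: 81.4
```

Run:
```python
from h import *
S=sensors.sense();print(S["t"],S["tcp_pos"],S["force"],S["ft_torque"])
```

```text
15.8 [ 0.5097498  -0.22421736  0.07108245] [ 0.61612231  0.44694833 -3.80284864] [-0.01123451  0.05367904 -0.02931628]
```

Emit:
move_arm(targets=[{"dx": 0,"dy": 0,"dz": -0.061,"rx": 0,"ry": -0.02,"rz": 0},{"dx": 0,"dy": 0,"dz": -0.061,"rx": 0,"ry": -0.02,"rz": 0},{"dx": 0,"dy": 0,"dz": -0.061,"rx": 0,"ry": -0.02,"rz": 0},{"dx": 0,"dy": 0,"dz": -0.061,"rx": 0,"ry": -0.02,"rz": 0},{"dx": 0,"dy": 0,"dz": -0.061,"rx": 0,"ry": -0.02,"rz": 0},{"dx": 0,"dy": 0,"dz": 0,"rx": 0,"ry": 0,"rz": 0},{"dx": 0,"dy": 0,"dz": 0,"rx": 0,"ry": 0,"rz": 0},{"dx": 0,"dy": 0,"dz": 0,"rx": 0,"ry": 0,"rz": 0},{"dx": 0,"dy": 0,"dz": 0,"rx": 0,"ry": 0,"rz": 0},{"dx": 0,"dy": 0,"dz": 0,"rx": 0,"ry": 0,"rz": 0}])

```text
t: 17.05
tcp_pos: [0.5098, -0.2242, 0.0635]
tool_rot: [0.016, 1.0, 0.0, 0.026]
force: [0.2, 0.0, -4.3]
finger_gap: 0.453
gripper_force: 81.4
```

Run:
```python
from h import *
S=sensors.sense();print(S["t"],S["tcp_pos"],S["force"],S["ft_torque"])
```

```text
17.05 [ 0.50976956 -0.22418392  0.06345103] [ 0.24926046  0.01850257 -4.32316369] [ 0.0247528   0.13030166 -0.0208184 ]
```

Emit:
move_arm(targets=[{"dx": 0,"dy": 0,"dz": -0.04,"rx": 0,"ry": 0,"rz": 0},{"dx": 0,"dy": 0,"dz": -0.04,"rx": 0,"ry": 0,"rz": 0},{"dx": 0,"dy": 0,"dz": -0.04,"rx": 0,"ry": 0,"rz": 0},{"dx": 0,"dy": 0,"dz": 0,"rx": 0,"ry": 0,"rz": 0},{"dx": 0,"dy": 0,"dz": 0,"rx": 0,"ry": 0,"rz": 0},{"dx": 0,"dy": 0,"dz": 0,"rx": 0,"ry": 0,"rz": 0},{"dx": 0,"dy": 0,"dz": 0,"rx": 0,"ry": 0,"rz": 0},{"dx": 0,"dy": 0,"dz": 0,"rx": 0,"ry": 0,"rz": 0},{"dx": 0,"dy": 0,"dz": 0,"rx": 0,"ry": 0,"rz": 0},{"dx": 0,"dy": 0,"dz": 0,"rx": 0,"ry": 0,"rz": 0}])

```text
t: 18.3
tcp_pos: [0.5098, -0.2242, 0.0604]
tool_rot: [0.016, 1.0, 0.0, 0.026]
force: [0.6, 0.2, -3.1]
finger_gap: 0.452
gripper_force: 81.5
```

Run:
```python
from h import *
S=sensors.sense();print(S["t"],S["tcp_pos"],S["force"],S["ft_torque"])
```

```text
18.3 [ 0.50976737 -0.22424632  0.06042986] [ 0.60625602  0.24267549 -3.10129392] [ 0.02674642  0.16240787 -0.00804901]
```

Emit:
move_arm(targets=[{"dx": 0,"dy": 0,"dz": -0.03,"rx": 0,"ry": 0,"rz": 0},{"dx": 0,"dy": 0,"dz": 0,"rx": 0,"ry": 0,"rz": 0},{"dx": 0,"dy": 0,"dz": 0,"rx": 0,"ry": 0,"rz": 0},{"dx": 0,"dy": 0,"dz": 0,"rx": 0,"ry": 0,"rz": 0},{"dx": 0,"dy": 0,"dz": 0,"rx": 0,"ry": 0,"rz": 0},{"dx": 0,"dy": 0,"dz": 0,"rx": 0,"ry": 0,"rz": 0},{"dx": 0,"dy": 0,"dz": 0,"rx": 0,"ry": 0,"rz": 0},{"dx": 0,"dy": 0,"dz": 0,"rx": 0,"ry": 0,"rz": 0},{"dx": 0,"dy": 0,"dz": 0,"rx": 0,"ry": 0,"rz": 0},{"dx": 0,"dy": 0,"dz": 0,"rx": 0,"ry": 0,"rz": 0}])

```text
t: 19.55
tcp_pos: [0.51, -0.2244, 0.0598]
tool_rot: [0.016, 1.0, 0.0, 0.026]
force: [2.6, -1.0, 0.3]
finger_gap: 0.456
gripper_force: 81.8
```

Run:
```python
from h import *
S=sensors.sense();print(S["t"],S["tcp_pos"],S["force"],S["ft_torque"])
```

```text
19.55 [ 0.51000055 -0.22442532  0.05981907] [ 2.61236454 -0.95391752  0.32438952] [-0.01951076 -0.02503519 -0.17160861]
```

Emit:
move_arm(targets=[{"dx": 0,"dy": 0,"dz": 0,"rx": 0,"ry": 0,"rz": 0},{"dx": 0,"dy": 0,"dz": 0,"rx": 0,"ry": 0,"rz": 0},{"dx": 0,"dy": 0,"dz": 0,"rx": 0,"ry": 0,"rz": 0},{"dx": 0,"dy": 0,"dz": 0,"rx": 0,"ry": 0,"rz": 0},{"dx": 0,"dy": 0,"dz": 0,"rx": 0,"ry": 0,"rz": 0},{"dx": 0,"dy": 0,"dz": 0.4,"rx": 0,"ry": 0,"rz": 0},{"dx": -0.05,"dy": 0,"dz": 1,"rx": 0,"ry": 0,"rz": 0},{"dx": -0.05,"dy": 0,"dz": 1,"rx": 0,"ry": 0,"rz": 0},{"dx": 0,"dy": 0,"dz": 1,"rx": 0,"ry": 0,"rz": 0},{"dx": 0,"dy": 0,"dz": 1,"rx": 0,"ry": 0.1,"rz": 0}], claw=90)

```text
t: 20.8
tcp_pos: [0.5061, -0.224, 0.1712]
tool_rot: [0.016, 1.0, 0.0, -0.001]
force: [0.2, -0.3, 0.7]
finger_gap: 0.901
gripper_force: 0.0
```

Run:
```python
from h import *
import pickle
s=cams.snapshot("side");c=cams.snapshot("scene");S=sensors.sense();print(S["t"],S["tcp_pos"],S["force"])
r=np.vstack([np.hstack([crop(s,315,185,60,45,400,300),crop(c,160,155,60,45,400,300)]),np.hstack([crop(s,200,170,180,135,400,300),crop(c,150,100,140,105,400,300)])])
cv2.imwrite("pics/p7.png",r)
```

```text
20.9 [ 0.50997602 -0.22571854  0.17316601] [1.02452214 0.66655582 0.21441744]
```

View pics/p7.png

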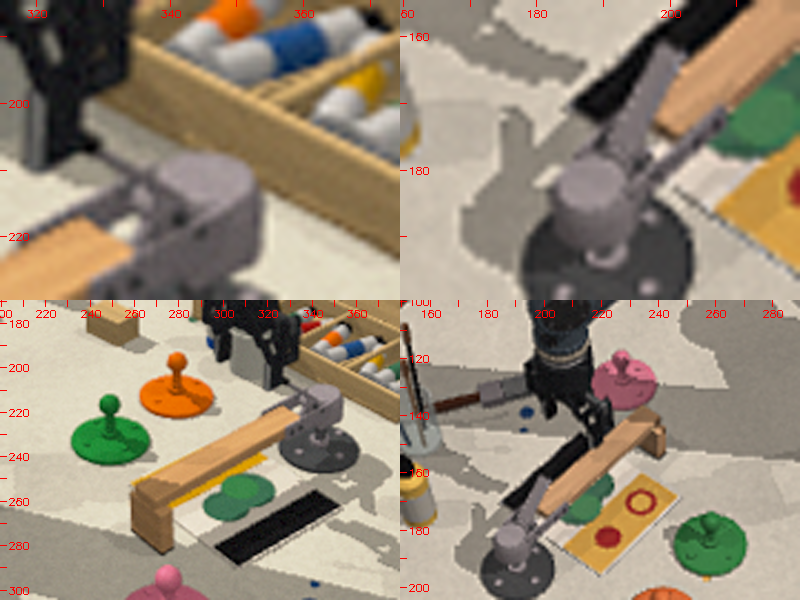

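Emit:
move_arm(targets=[{"dx": 0,"dy": 0,"dz": 1,"rx": 0,"ry": 0,"rz": 0},{"dx": 1,"dy": -0.16,"dz": 0,"rx": 0,"ry": 0,"rz": 0},{"dx": 1,"dy": 0,"dz": 0,"rx": 0,"ry": 0,"rz": 0},{"dx": 1,"dy": 0,"dz": 0,"rx": 0,"ry": 0,"rz": 0},{"dx": 1,"dy": 0,"dz": 0,"rx": 0,"ry": 0,"rz": 0},{"dx": 1,"dy": 0,"dz": 0,"rx": 0,"ry": 0,"rz": 0},{"dx": 0.9,"dy": 0,"dz": 0,"rx": 0,"ry": 0,"rz": 0},{"dx": 0,"dy": 0,"dz": -1,"rx": 0,"ry": 0,"rz": 0},{"dx": 0,"dy": 0,"dz": -1,"rx": 0,"ry": 0,"rz": 0},{"dx": 0,"dy": 0,"dz": 0,"rx": 0,"ry": 0,"rz": 0}], claw=0, newtons=20)

```text
t: 22.15
tcp_pos: [0.6524, -0.227, 0.1413]
tool_rot: [0.016, 1.0, 0.002, -0.003]
force: [-0.2, -0.4, -0.1]
finger_gap: -0.002
gripper_force: 0.0
```

Emit:
move_arm(targets=[{"dx": 0.05,"dy": -0.03,"dz": -0.6,"rx": 0,"ry": 0,"rz": 0},{"dx": 0,"dy": 0,"dz": -0.4,"rx": 0,"ry": 0,"rz": 0},{"dx": 0,"dy": 0,"dz": -0.2,"rx": 0,"ry": 0,"rz": 0},{"dx": 0,"dy": 0,"dz": -0.1,"rx": 0,"ry": 0,"rz": 0},{"dx": 0,"dy": 0,"dz": 0,"rx": 0,"ry": 0,"rz": 0},{"dx": 0,"dy": 0,"dz": 0,"rx": 0,"ry": 0,"rz": 0},{"dx": 0,"dy": 0,"dz": 0,"rx": 0,"ry": 0,"rz": 0},{"dx": 0,"dy": 0,"dz": 0,"rx": 0,"ry": 0,"rz": 0},{"dx": 0,"dy": 0,"dz": 0,"rx": 0,"ry": 0,"rz": 0},{"dx": 0,"dy": 0,"dz": 0,"rx": 0,"ry": 0,"rz": 0}])

```text
t: 23.4
tcp_pos: [0.656, -0.2289, 0.1122]
tool_rot: [0.016, 1.0, 0.0, 0.0]
force: [-0.5, 0.2, 0.1]
finger_gap: -0.002
gripper_force: 0.0
```

Well placed at (.656, -.229). Descend gently to contact.

Emit:
move_arm(targets=[{"dx": 0,"dy": 0,"dz": -0.16,"rx": 0,"ry": 0,"rz": 0},{"dx": 0,"dy": 0,"dz": -0.12,"rx": 0,"ry": 0,"rz": 0},{"dx": 0,"dy": 0,"dz": -0.08,"rx": 0,"ry": 0,"rz": 0},{"dx": 0,"dy": 0,"dz": -0.08,"rx": 0,"ry": 0,"rz": 0},{"dx": 0,"dy": 0,"dz": -0.08,"rx": 0,"ry": 0,"rz": 0},{"dx": 0,"dy": 0,"dz": -0.04,"rx": 0,"ry": 0,"rz": 0},{"dx": 0,"dy": 0,"dz": 0,"rx": 0,"ry": 0,"rz": 0},{"dx": 0,"dy": 0,"dz": 0,"rx": 0,"ry": 0,"rz": 0},{"dx": 0,"dy": 0,"dz": 0,"rx": 0,"ry": 0,"rz": 0},{"dx": 0,"dy": 0,"dz": 0,"rx": 0,"ry": 0,"rz": 0}])

```text
t: 24.65
tcp_pos: [0.656, -0.229, 0.0983]
tool_rot: [0.016, 1.0, -0.0, 0.0]
force: [-0.3, 0.3, -1.2]
finger_gap: -0.0
gripper_force: 0.0
```

Emit:
move_arm(targets=[{"dx": 0,"dy": 0,"dz": -0.04,"rx": 0,"ry": 0,"rz": 0},{"dx": 0,"dy": 0,"dz": -0.04,"rx": 0,"ry": 0,"rz": 0},{"dx": 0,"dy": 0,"dz": 0,"rx": 0,"ry": 0,"rz": 0},{"dx": 0,"dy": 0,"dz": 0,"rx": 0,"ry": 0,"rz": 0},{"dx": 0,"dy": 0,"dz": 0,"rx": 0,"ry": 0,"rz": 0},{"dx": 0,"dy": 0,"dz": 0,"rx": 0,"ry": 0,"rz": 0},{"dx": 0,"dy": 0,"dz": 0,"rx": 0,"ry": 0,"rz": 0},{"dx": 0,"dy": 0,"dz": 0,"rx": 0,"ry": 0,"rz": 0},{"dx": 0,"dy": 0,"dz": 0,"rx": 0,"ry": 0,"rz": 0},{"dx": 0,"dy": 0,"dz": 0,"rx": 0,"ry": 0,"rz": 0}])

```text
t: 25.9
tcp_pos: [0.656, -0.229, 0.0962]
tool_rot: [0.016, 1.0, -0.0, 0.0]
force: [-0.2, -0.7, -1.0]
finger_gap: 0.004
gripper_force: 0.0
```

Emit:
move_arm(targets=[{"dx": 0,"dy": 0,"dz": -0.04,"rx": 0,"ry": 0,"rz": 0},{"dx": 0,"dy": 0,"dz": -0.04,"rx": 0,"ry": 0,"rz": 0},{"dx": 0,"dy": 0,"dz": 0,"rx": 0,"ry": 0,"rz": 0},{"dx": 0,"dy": 0,"dz": 0,"rx": 0,"ry": 0,"rz": 0},{"dx": 0,"dy": 0,"dz": 0,"rx": 0,"ry": 0,"rz": 0},{"dx": 0,"dy": 0,"dz": 0,"rx": 0,"ry": 0,"rz": 0},{"dx": 0,"dy": 0,"dz": 0,"rx": 0,"ry": 0,"rz": 0},{"dx": 0,"dy": 0,"dz": 0,"rx": 0,"ry": 0,"rz": 0},{"dx": 0,"dy": 0,"dz": 0,"rx": 0,"ry": 0,"rz": 0},{"dx": 0,"dy": 0,"dz": 0,"rx": 0,"ry": 0,"rz": 0}])

```text
t: 27.15
tcp_pos: [0.6561, -0.229, 0.0945]
tool_rot: [0.016, 1.0, -0.0, 0.0]
force: [-1.1, 0.0, 5.2]
finger_gap: -0.001
gripper_force: 2.6
```

Emit:
move_arm(targets=[{"dx": 0,"dy": 0,"dz": -0.04,"rx": 0,"ry": 0,"rz": 0},{"dx": 0,"dy": 0,"dz": 0,"rx": 0,"ry": 0,"rz": 0},{"dx": 0,"dy": 0,"dz": -0.04,"rx": 0,"ry": 0,"rz": 0},{"dx": 0,"dy": 0,"dz": 0,"rx": 0,"ry": 0,"rz": 0},{"dx": 0,"dy": 0,"dz": 0,"rx": 0,"ry": 0,"rz": 0},{"dx": 0,"dy": 0,"dz": 0,"rx": 0,"ry": 0,"rz": 0},{"dx": 0,"dy": 0,"dz": 0,"rx": 0,"ry": 0,"rz": 0},{"dx": 0,"dy": 0,"dz": 0,"rx": 0,"ry": 0,"rz": 0},{"dx": 0,"dy": 0,"dz": 0,"rx": 0,"ry": 0,"rz": 0},{"dx": 0,"dy": 0,"dz": 0,"rx": 0,"ry": 0,"rz": 0}])

```text
t: 28.4
tcp_pos: [0.6564, -0.2294, 0.0935]
tool_rot: [0.016, 1.0, -0.0, 0.001]
force: [-2.9, 0.3, 9.9]
finger_gap: 0.0
gripper_force: 4.5
```

Emit:
move_arm(targets=[{"dx": 0,"dy": 0,"dz": -0.04,"rx": 0,"ry": 0,"rz": 0},{"dx": 0,"dy": 0,"dz": 0,"rx": 0,"ry": 0,"rz": 0},{"dx": 0,"dy": 0,"dz": -0.04,"rx": 0,"ry": 0,"rz": 0},{"dx": 0,"dy": 0,"dz": 0,"rx": 0,"ry": 0,"rz": 0},{"dx": 0,"dy": 0,"dz": 0,"rx": 0,"ry": 0,"rz": 0},{"dx": 0,"dy": 0,"dz": 0,"rx": 0,"ry": 0,"rz": 0},{"dx": 0,"dy": 0,"dz": 0,"rx": 0,"ry": 0,"rz": 0},{"dx": 0,"dy": 0,"dz": 0,"rx": 0,"ry": 0,"rz": 0},{"dx": 0,"dy": 0,"dz": 0,"rx": 0,"ry": 0,"rz": 0},{"dx": 0,"dy": 0,"dz": 0,"rx": 0,"ry": 0,"rz": 0}])

```text
t: 29.65
tcp_pos: [0.6568, -0.2293, 0.0919]
tool_rot: [0.016, 1.0, -0.001, 0.001]
force: [-2.0, 1.0, 10.2]
finger_gap: -0.001
gripper_force: 5.1
```

Emit:
move_arm(targets=[{"dx": 0,"dy": 0,"dz": -0.04,"rx": 0,"ry": 0,"rz": 0},{"dx": 0,"dy": 0,"dz": -0.04,"rx": 0,"ry": 0,"rz": 0},{"dx": 0,"dy": 0,"dz": -0.04,"rx": 0,"ry": 0,"rz": 0},{"dx": 0,"dy": 0,"dz": 0,"rx": 0,"ry": 0,"rz": 0},{"dx": 0,"dy": 0,"dz": 0,"rx": 0,"ry": 0,"rz": 0},{"dx": 0,"dy": 0,"dz": 0,"rx": 0,"ry": 0,"rz": 0},{"dx": 0,"dy": 0,"dz": 0,"rx": 0,"ry": 0,"rz": 0},{"dx": 0,"dy": 0,"dz": 0,"rx": 0,"ry": 0,"rz": 0},{"dx": 0,"dy": 0,"dz": 0,"rx": 0,"ry": 0,"rz": 0},{"dx": 0,"dy": 0,"dz": 0,"rx": 0,"ry": 0,"rz": 0}])

```text
t: 30.9
tcp_pos: [0.6558, -0.2291, 0.0871]
tool_rot: [0.016, 1.0, -0.0, -0.0]
force: [2.3, -0.6, 1.8]
finger_gap: 0.001
gripper_force: 0.9
```

Emit:
move_arm(targets=[{"dx": 0,"dy": 0,"dz": -0.04,"rx": 0,"ry": 0,"rz": 0},{"dx": 0,"dy": 0,"dz": -0.04,"rx": 0,"ry": 0,"rz": 0},{"dx": 0,"dy": 0,"dz": 0,"rx": 0,"ry": 0,"rz": 0},{"dx": 0,"dy": 0,"dz": 0,"rx": 0,"ry": 0,"rz": 0},{"dx": 0,"dy": 0,"dz": 0,"rx": 0,"ry": 0,"rz": 0},{"dx": 0,"dy": 0,"dz": 0,"rx": 0,"ry": 0,"rz": 0},{"dx": 0,"dy": 0,"dz": 0,"rx": 0,"ry": 0,"rz": 0},{"dx": 0,"dy": 0,"dz": 0,"rx": 0,"ry": 0,"rz": 0},{"dx": 0,"dy": 0,"dz": 0,"rx": 0,"ry": 0,"rz": 0},{"dx": 0,"dy": 0,"dz": 0,"rx": 0,"ry": 0,"rz": 0}])

```text
t: 32.15
tcp_pos: [0.656, -0.229, 0.0852]
tool_rot: [0.016, 1.0, 0.0, -0.0]
force: [1.0, -0.3, 0.2]
finger_gap: -0.004
gripper_force: 0.0
```

Emit:
move_arm(targets=[{"dx": 0,"dy": 0,"dz": -0.04,"rx": 0,"ry": 0,"rz": 0},{"dx": 0,"dy": 0,"dz": -0.04,"rx": 0,"ry": 0,"rz": 0},{"dx": 0,"dy": 0,"dz": 0,"rx": 0,"ry": 0,"rz": 0},{"dx": 0,"dy": 0,"dz": 0,"rx": 0,"ry": 0,"rz": 0},{"dx": 0,"dy": 0,"dz": 0,"rx": 0,"ry": 0,"rz": 0},{"dx": 0,"dy": 0,"dz": 0,"rx": 0,"ry": 0,"rz": 0},{"dx": 0,"dy": 0,"dz": 0,"rx": 0,"ry": 0,"rz": 0},{"dx": 0,"dy": 0,"dz": 0,"rx": 0,"ry": 0,"rz": 0},{"dx": 0,"dy": 0,"dz": 0,"rx": 0,"ry": 0,"rz": 0},{"dx": 0,"dy": 0,"dz": 0,"rx": 0,"ry": 0,"rz": 0}])

```text
t: 33.4
tcp_pos: [0.656, -0.229, 0.0832]
tool_rot: [0.016, 1.0, -0.0, 0.0]
force: [0.1, 0.3, 0.3]
finger_gap: -0.001
gripper_force: 0.0
```

Emit:
move_arm(targets=[{"dx": 0,"dy": 0,"dz": -0.04,"rx": 0,"ry": 0,"rz": 0},{"dx": 0,"dy": 0,"dz": -0.02,"rx": 0,"ry": 0,"rz": 0},{"dx": 0,"dy": 0,"dz": 0,"rx": 0,"ry": 0,"rz": 0},{"dx": 0,"dy": 0,"dz": 0,"rx": 0,"ry": 0,"rz": 0},{"dx": 0,"dy": 0,"dz": 0,"rx": 0,"ry": 0,"rz": 0},{"dx": 0,"dy": 0,"dz": 0,"rx": 0,"ry": 0,"rz": 0},{"dx": 0,"dy": 0,"dz": 0,"rx": 0,"ry": 0,"rz": 0},{"dx": 0,"dy": 0,"dz": 0,"rx": 0,"ry": 0,"rz": 0},{"dx": 0,"dy": 0,"dz": 0,"rx": 0,"ry": 0,"rz": 0},{"dx": 0,"dy": 0,"dz": 0,"rx": 0,"ry": 0,"rz": 0}])

```text
t: 34.65
tcp_pos: [0.656, -0.229, 0.082]
tool_rot: [0.016, 1.0, -0.0, 0.0]
force: [-0.8, 0.9, 4.7]
finger_gap: -0.004
gripper_force: 2.6
```

Emit:
move_arm(targets=[{"dx": 0,"dy": 0,"dz": -0.04,"rx": 0,"ry": 0,"rz": 0},{"dx": 0,"dy": 0,"dz": 0,"rx": 0,"ry": 0,"rz": 0},{"dx": 0,"dy": 0,"dz": 0,"rx": 0,"ry": 0,"rz": 0},{"dx": 0,"dy": 0,"dz": 0,"rx": 0,"ry": 0,"rz": 0},{"dx": 0,"dy": 0,"dz": 0,"rx": 0,"ry": 0,"rz": 0},{"dx": 0,"dy": 0,"dz": 0,"rx": 0,"ry": 0,"rz": 0},{"dx": 0,"dy": 0,"dz": 0,"rx": 0,"ry": 0,"rz": 0},{"dx": 0,"dy": 0,"dz": 0,"rx": 0,"ry": 0,"rz": 0},{"dx": 0,"dy": 0,"dz": 0,"rx": 0,"ry": 0,"rz": 0},{"dx": 0,"dy": 0,"dz": 0,"rx": 0,"ry": 0,"rz": 0}])

```text
t: 35.9
tcp_pos: [0.6561, -0.229, 0.0819]
tool_rot: [0.016, 1.0, -0.0, 0.0]
force: [-2.7, 1.0, 8.2]
finger_gap: -0.001
gripper_force: 4.5
```

Emit:
move_arm(targets=[{"dx": 0,"dy": 0,"dz": -0.04,"rx": 0,"ry": 0,"rz": 0},{"dx": 0,"dy": 0,"dz": 0,"rx": 0,"ry": 0,"rz": 0},{"dx": 0,"dy": 0,"dz": 0,"rx": 0,"ry": 0,"rz": 0},{"dx": 0,"dy": 0,"dz": 0,"rx": 0,"ry": 0,"rz": 0},{"dx": 0,"dy": 0,"dz": 0,"rx": 0,"ry": 0,"rz": 0},{"dx": 0,"dy": 0,"dz": 0,"rx": 0,"ry": 0,"rz": 0},{"dx": 0,"dy": 0,"dz": 0,"rx": 0,"ry": 0,"rz": 0},{"dx": 0,"dy": 0,"dz": 0,"rx": 0,"ry": 0,"rz": 0},{"dx": 0,"dy": 0,"dz": 0,"rx": 0,"ry": 0,"rz": 0},{"dx": 0,"dy": 0,"dz": 0,"rx": 0,"ry": 0,"rz": 0}])

```text
t: 37.15
tcp_pos: [0.6561, -0.229, 0.0818]
tool_rot: [0.016, 1.0, -0.0, 0.0]
force: [-3.3, 2.3, 13.0]
finger_gap: 0.002
gripper_force: 6.4
```

Emit:
move_arm(targets=[{"dx": 0,"dy": 0,"dz": 1,"rx": 0,"ry": 0,"rz": 0},{"dx": 0,"dy": 0,"dz": 1,"rx": 0,"ry": 0,"rz": 0},{"dx": 0,"dy": 0,"dz": 1,"rx": 0,"ry": 0,"rz": 0},{"dx": -0.3,"dy": 0.07,"dz": 0.1,"rx": 0,"ry": 0,"rz": 0},{"dx": -1,"dy": 0,"dz": 0,"rx": 0,"ry": 0,"rz": 0},{"dx": -1,"dy": 0,"dz": 0,"rx": 0,"ry": 0,"rz": 0},{"dx": 0,"dy": 0,"dz": 0,"rx": 0,"ry": 0,"rz": 0},{"dx": 0,"dy": 0,"dz": 0,"rx": 0,"ry": 0,"rz": 0},{"dx": 0,"dy": 0,"dz": 0,"rx": 0,"ry": 0,"rz": 0},{"dx": 0,"dy": 0,"dz": 0,"rx": 0,"ry": 0,"rz": 0}])

```text
t: 38.4
tcp_pos: [0.5991, -0.2272, 0.157]
tool_rot: [0.016, 1.0, -0.0, 0.0]
force: [-0.1, 0.2, -0.2]
finger_gap: -0.0
gripper_force: 0.0
```

Emit:
move_arm(targets=[{"dx": 0,"dy": 0,"dz": -0.5,"rx": 0,"ry": 0,"rz": 0},{"dx": 0,"dy": 0,"dz": -0.3,"rx": 0,"ry": 0,"rz": 0},{"dx": -0.05,"dy": 0,"dz": -0.09,"rx": 0,"ry": 0,"rz": 0},{"dx": -0.09,"dy": 0,"dz": -0.09,"rx": 0,"ry": 0,"rz": 0},{"dx": -0.09,"dy": 0,"dz": -0.09,"rx": 0,"ry": 0,"rz": 0},{"dx": -0.09,"dy": 0.01,"dz": -0.09,"rx": 0,"ry": 0,"rz": 0},{"dx": -0.09,"dy": 0,"dz": -0.09,"rx": 0,"ry": 0,"rz": 0},{"dx": 0,"dy": 0,"dz": 0,"rx": 0,"ry": 0,"rz": 0},{"dx": 0,"dy": 0,"dz": 0,"rx": 0,"ry": 0,"rz": 0},{"dx": 0,"dy": 0,"dz": 0,"rx": 0,"ry": 0,"rz": 0}])

```text
t: 39.65
tcp_pos: [0.5916, -0.2278, 0.1294]
tool_rot: [0.016, 1.0, -0.001, 0.004]
force: [3.3, 2.0, 10.0]
finger_gap: -0.001
gripper_force: 4.7
```

Emit:
move_arm(targets=[{"dx": -0.08,"dy": 0,"dz": -0.09,"rx": 0,"ry": 0,"rz": 0},{"dx": -0.08,"dy": 0,"dz": -0.09,"rx": 0,"ry": 0,"rz": 0},{"dx": -0.07,"dy": 0.01,"dz": -0.09,"rx": 0,"ry": 0,"rz": 0},{"dx": -0.07,"dy": 0,"dz": -0.09,"rx": 0,"ry": 0,"rz": 0},{"dx": -0.06,"dy": 0.01,"dz": -0.09,"rx": 0,"ry": 0,"rz": 0},{"dx": -0.06,"dy": 0,"dz": -0.09,"rx": 0,"ry": 0,"rz": 0},{"dx": -0.05,"dy": 0.01,"dz": -0.09,"rx": 0,"ry": 0,"rz": 0},{"dx": -0.05,"dy": 0,"dz": -0.09,"rx": 0,"ry": 0,"rz": 0},{"dx": 0,"dy": 0,"dz": 0,"rx": 0,"ry": 0,"rz": 0},{"dx": 0,"dy": 0,"dz": 0,"rx": 0,"ry": 0,"rz": 0}])

```text
t: 40.9
tcp_pos: [0.5768, -0.2269, 0.1108]
tool_rot: [0.016, 1.0, -0.001, 0.002]
force: [-0.7, 1.2, 11.2]
finger_gap: 0.0
gripper_force: 5.0
```

Emit:
move_arm(targets=[{"dx": -0.05,"dy": 0,"dz": -0.09,"rx": 0,"ry": 0,"rz": 0},{"dx": -0.05,"dy": 0,"dz": -0.09,"rx": 0,"ry": 0,"rz": 0},{"dx": -0.05,"dy": 0,"dz": -0.09,"rx": 0,"ry": 0,"rz": 0},{"dx": -0.05,"dy": 0,"dz": -0.09,"rx": 0,"ry": 0,"rz": 0},{"dx": -0.05,"dy": 0,"dz": -0.09,"rx": 0,"ry": 0,"rz": 0},{"dx": -0.05,"dy": 0,"dz": -0.09,"rx": 0,"ry": 0,"rz": 0},{"dx": 0,"dy": 0,"dz": -0.09,"rx": 0,"ry": 0,"rz": 0},{"dx": 0,"dy": 0,"dz": 0,"rx": 0,"ry": 0,"rz": 0},{"dx": 0,"dy": 0,"dz": 0,"rx": 0,"ry": 0,"rz": 0},{"dx": 0,"dy": 0,"dz": 0,"rx": 0,"ry": 0,"rz": 0}])

```text
t: 42.15
tcp_pos: [0.5703, -0.2268, 0.0948]
tool_rot: [0.016, 1.0, -0.001, 0.003]
force: [2.1, 2.5, 9.0]
finger_gap: 0.004
gripper_force: 4.5
```

Emit:
move_arm(targets=[{"dx": 0,"dy": 0,"dz": -0.06,"rx": 0,"ry": 0,"rz": 0},{"dx": 0,"dy": 0,"dz": -0.06,"rx": 0,"ry": 0,"rz": 0},{"dx": 0,"dy": 0,"dz": -0.06,"rx": 0,"ry": 0,"rz": 0},{"dx": 0,"dy": 0,"dz": 0,"rx": 0,"ry": 0,"rz": 0},{"dx": 0,"dy": 0,"dz": 0,"rx": 0,"ry": 0,"rz": 0},{"dx": 0,"dy": 0,"dz": 0,"rx": 0,"ry": 0,"rz": 0},{"dx": 0,"dy": 0,"dz": 0,"rx": 0,"ry": 0,"rz": 0},{"dx": 0,"dy": 0,"dz": 0,"rx": 0,"ry": 0,"rz": 0},{"dx": 0,"dy": 0,"dz": 0,"rx": 0,"ry": 0,"rz": 0},{"dx": 0,"dy": 0,"dz": 0,"rx": 0,"ry": 0,"rz": 0}])

```text
t: 43.4
tcp_pos: [0.5695, -0.2267, 0.0904]
tool_rot: [0.016, 1.0, -0.001, 0.002]
force: [-0.5, 1.8, 11.4]
finger_gap: -0.0
gripper_force: 5.5
```

Emit:
move_arm(targets=[{"dx": 0,"dy": 0,"dz": -0.05,"rx": 0,"ry": 0,"rz": 0},{"dx": 0,"dy": 0,"dz": 0,"rx": 0,"ry": 0,"rz": 0},{"dx": 0,"dy": 0,"dz": 0,"rx": 0,"ry": 0,"rz": 0},{"dx": 0,"dy": 0,"dz": 0,"rx": 0,"ry": 0,"rz": 0},{"dx": 0,"dy": 0,"dz": 0,"rx": 0,"ry": 0,"rz": 0},{"dx": 0,"dy": 0,"dz": 0,"rx": 0,"ry": 0,"rz": 0},{"dx": 0,"dy": 0,"dz": 0,"rx": 0,"ry": 0,"rz": 0},{"dx": 0,"dy": 0,"dz": 0,"rx": 0,"ry": 0,"rz": 0},{"dx": 0,"dy": 0,"dz": 0,"rx": 0,"ry": 0,"rz": 0},{"dx": 0,"dy": 0,"dz": 0,"rx": 0,"ry": 0,"rz": 0}])

```text
t: 44.65
tcp_pos: [0.5693, -0.2266, 0.0898]
tool_rot: [0.016, 1.0, -0.001, 0.002]
force: [-1.6, 3.1, 14.0]
finger_gap: -0.001
gripper_force: 7.4
```

Emit:
move_arm(targets=[{"dx": 0,"dy": 0,"dz": -0.05,"rx": 0,"ry": 0,"rz": 0},{"dx": 0,"dy": 0,"dz": 0,"rx": 0,"ry": 0,"rz": 0},{"dx": 0,"dy": 0,"dz": 0,"rx": 0,"ry": 0,"rz": 0},{"dx": 0,"dy": 0,"dz": 0,"rx": 0,"ry": 0,"rz": 0},{"dx": 0,"dy": 0,"dz": 0,"rx": 0,"ry": 0,"rz": 0},{"dx": 0,"dy": 0,"dz": 0,"rx": 0,"ry": 0,"rz": 0},{"dx": 0,"dy": 0,"dz": 0,"rx": 0,"ry": 0,"rz": 0},{"dx": 0,"dy": 0,"dz": 0,"rx": 0,"ry": 0,"rz": 0},{"dx": 0,"dy": 0,"dz": 0,"rx": 0,"ry": 0,"rz": 0},{"dx": 0,"dy": 0,"dz": 0,"rx": 0,"ry": 0,"rz": 0}])

```text
t: 45.9
tcp_pos: [0.5693, -0.2267, 0.0895]
tool_rot: [0.016, 1.0, -0.001, 0.002]
force: [-2.9, 3.4, 19.9]
finger_gap: -0.001
gripper_force: 10.0
```

Emit:
move_arm(targets=[{"dx": 0,"dy": 0,"dz": -0.04,"rx": 0,"ry": 0,"rz": 0},{"dx": 0,"dy": 0,"dz": 0,"rx": 0,"ry": 0,"rz": 0},{"dx": 0,"dy": 0,"dz": 0,"rx": 0,"ry": 0,"rz": 0},{"dx": 0,"dy": 0,"dz": 0,"rx": 0,"ry": 0,"rz": 0},{"dx": 0,"dy": 0,"dz": 0,"rx": 0,"ry": 0,"rz": 0},{"dx": 0,"dy": 0,"dz": 0,"rx": 0,"ry": 0,"rz": 0},{"dx": 0,"dy": 0,"dz": 0,"rx": 0,"ry": 0,"rz": 0},{"dx": 0,"dy": 0,"dz": 0,"rx": 0,"ry": 0,"rz": 0},{"dx": 0,"dy": 0,"dz": 0,"rx": 0,"ry": 0,"rz": 0},{"dx": 0,"dy": 0,"dz": 0,"rx": 0,"ry": 0,"rz": 0}])

```text
t: 47.15
tcp_pos: [0.5693, -0.2267, 0.0894]
tool_rot: [0.016, 1.0, -0.001, 0.002]
force: [-4.1, 3.3, 24.3]
finger_gap: -0.001
gripper_force: 12.3
```

Hard stop reached at the expected height. Lift clear and look.

Emit:
move_arm(targets=[{"dx": 0,"dy": 0,"dz": 0.3,"rx": 0,"ry": 0,"rz": 0},{"dx": 0,"dy": 0,"dz": 1,"rx": 0,"ry": 0,"rz": 0},{"dx": 0,"dy": 0,"dz": 1,"rx": 0,"ry": 0,"rz": 0},{"dx": 0,"dy": 0,"dz": 1,"rx": 0,"ry": 0,"rz": 0},{"dx": 0,"dy": 0,"dz": 1,"rx": 0,"ry": 0,"rz": 0},{"dx": 0,"dy": 0,"dz": 1,"rx": 0,"ry": 0,"rz": 0},{"dx": 0,"dy": 0,"dz": 0,"rx": 0,"ry": 0,"rz": 0},{"dx": 0,"dy": 0,"dz": 0,"rx": 0,"ry": 0,"rz": 0},{"dx": 0,"dy": 0,"dz": 0,"rx": 0,"ry": 0,"rz": 0},{"dx": 0,"dy": 0,"dz": 0,"rx": 0,"ry": 0,"rz": 0}])

```text
t: 48.4
tcp_pos: [0.5673, -0.226, 0.2155]
tool_rot: [0.016, 1.0, 0.001, -0.001]
force: [0.6, 0.3, -0.2]
finger_gap: -0.0
gripper_force: 0.0
```

Run:
```python
from h import *
s=cams.snapshot("side");c=cams.snapshot("scene")
r=np.vstack([np.hstack([crop(s,295,185,80,60,400,300),crop(c,160,140,80,60,400,300)]),np.hstack([crop(s,200,170,180,135,400,300),crop(c,150,100,180,135,400,300)])])
cv2.imwrite("pics/p8.png",r)
```

```text
(no output)
```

View pics/p8.png

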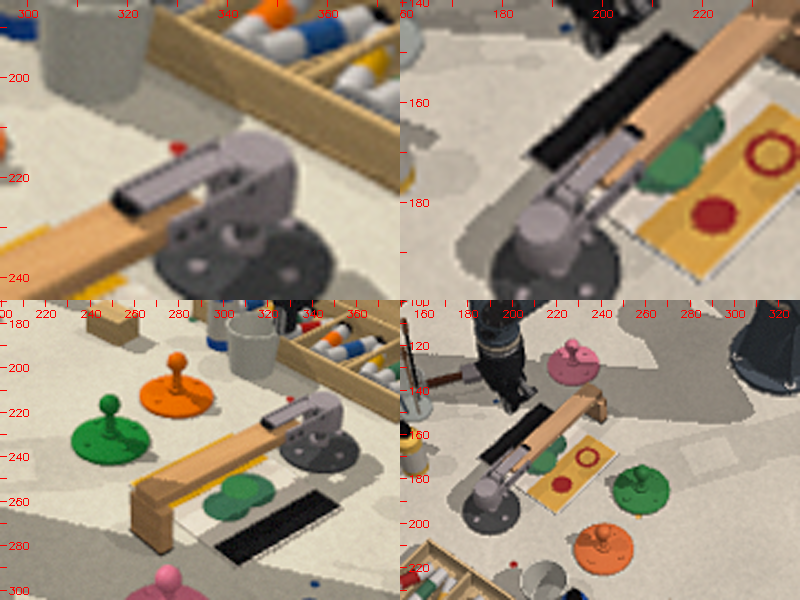

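The picture shows the socket home on the ball (side view near (345,217)). The lever lies flat along the bar, and the foot stands on bare table off the panel's far edge (side view near (268,270)).

```bash
python3 -c "
from station import order
print(order.sign_off())"
```

```text
the job is handed in; nothing more can be done
None
```

The bridge is fitted and the job handed in: the socket snapped home on the ball (about 10 N to pass the cheeks, 13 N at the stop). The latch lever was then pressed to its hard stop (24 N), and the last camera images show the foot on bare table beyond the panel.

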